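# Unlock and open the cup chest: keeper, bolt, lid

## Robot

A 6-joint arm with a two-finger parallel gripper is mounted at the origin on a cart in front of the work surface, level with it; the furniture and walls round the work are solid. World frame = base frame: x ahead of the robot, y to its left, z up, the work surface at z = 0. Lengths are in m, angles in rad, forces in N, time in s.
With the tool pointing down it reaches from about 0.35 to 0.85 m from the base axis. Payload 8.1 kg.
Tool frame: the origin (TCP) lies between the finger pads; the fingertips stand 25 mm ahead of it and the grasp point (between the pads) lies 6 mm ahead of it; z points along the fingers, y is the line along which they close (so a half turn about z gives the same grasp; the last joint's range is limited). The gripper opens to 93 mm and grips with 3 to 60 N. Pads are 15 mm wide; open, the fingers measure 128 mm over their backs; the gripper's body (75 mm by 188 mm) begins 65 mm behind the grasp point.
Start: joints at [-1.368, 0.13, 1.488, -0, 1.523, -0.085], TCP at [0.17, -0.575, 0.244] pointing down, gripper open.
Joint ranges: [-2.96, 2.96], [-0.89, 2.26], [0.02, 2.5], [-1.34, 4.48], [0, 2.73], [-2.66, 2.66]. Speed limits (rad/s): [2.39, 2.39, 2.79, 3.14, 3.14, 3.14].

## Interface

Orientations are given as a rotation vector (axis times angle).
In Python, from bench import env, get_image, calibration, masks_of gives the robot as it stands.
- The arm moves only by the shell command python3 -m inch 'ROWS'. ROWS is JSON, a list of rows, each a list of 3 entries, a list of its own where there are three numbers: the finger opening in cm, from 0 to 9.3, then the shift along the tool's x, y, z in cm, then the turn about the tool's z in degrees. In form: [[grip, [x, y, z], spin], ...]. A call has 1 to 20 rows; each row is the pose to reach, as a shift and turn from the pose commanded when the call began, along the tool's axes at that moment; what a row does not reach only later rows make up. A row lasts 1/12 s, in which the tool goes at most 41.7 mm and 7.16 degrees, less where a joint would pass 70% of its speed; a pose out of reach is approached as far as the arm can. A call with a gripper value outside its range is refused whole. The fingers move at their own pace and stop on an object; the grip force is fixed at half the most. Time passes only in rows, so rows that repeat a pose let the fingers close. It gives the time, the measured TCP pose, the force, the opening and the grip force at its end, in the units of the state.
- env.read_state(): the state, without advancing time (a new reading comes with each control period).
- get_image(name): name is "scene" or "top"; returns (picture, depth): 480x640x3 uint8, red, green, blue; 480x640 float32, m along the optical axis (not along the pixel's ray), 0 where there is no reading.
- calibration(name): a dict with "fx", "fy", "cx", "cy" (pixels), "dist_coeffs" ([k1, k2, p1, p2, k3] as OpenCV has them; the pictures are not rectified), "R" (3x3) and "t" (3): a world point X has camera coordinates R X + t. Camera axes: x right, y down, z forward; pixel columns grow to the right and rows downward; lengths in m; the calibration is good to about 2 mm. A picture is of the moment at which its call begins. calibration takes no time and is no camera call.
- env.sign_off(): hands the job in; it is judged then, once.
Trained networks look in the newest picture that a camera, given by its name, has taken for a name from the list of things; names that differ only in an ending like _2 or _b are one class to them, and where a whole thing is asked for, a point or a joint stands for the part that bears it (a point fixed in the world has none). Each returns a list of dicts, best first, with "conf" (0 to 1); they miss things now and then, are a little off and sometimes report something else, mostly with a low value. They report only what shows in the picture. A call takes as long as a camera call.
- masks_of(camera, query): "region" (480x640 bool, what is visible of it) and "position" ([column, row] in pixels, amid what is visible of it).
The state is a dict: "t": time; "joints": joint angles; "joint_velocities": joint speeds; "tau": joint torques, N m; "position": TCP position; "tcp_rot": TCP orientation; "wrist_force": force on the tool from outside, world axes, zero at the start; "ft_torque": the same for the moment, N m; "finger_gap": finger opening in m; "finger_force": force on a finger pad.
Only numpy, scipy, OpenCV 4.12 (cv2) and the standard library are available. Lean on these libraries where they do the work, as an engineer would, in place of code of your own. Each camera call takes 0.05 s, during which the arm holds its last target. There are 200 camera calls.

## Task

Open the wooden cup chest so that people can take cups from it. Its bolt is locked by a swinging keeper, the short arm pivoted at the left of the lid: swing the keeper's free end away to the back, about a quarter turn, then slide the bolt fully back to the left, out of the strike, and raise the lid by its pull bar until it stands upright and stays open. Do not disturb the tumbler, the tea tin or the salt shaker that stand nearby.

Things in the scene. Friction and masses are not known exactly. Their poses are not given: they have to be found in the camera images.
- cup_chest: light wooden box, 180 x 240 mm, 100 mm high with its lid shut, fixed to the table. Origin: centre of its underside on the table. Its x axis points to the back (the hinge side, away from the robot), y to the left, z up; below, 'chest x' and 'chest y' mean these axes. On its right (-y) wall stands a steel strike, 48 mm wide along x, with a bridge at 122 to 132 mm height, 124 to 140 mm from the centre; the shot bolt reaches under this bridge and holds the lid shut (3 mm play).
- keeper (a joint): angle of the keeper about its pivot on the lid, rad. The keeper is a flat steel arm, 18 mm wide, in line with the bolt; near 0 its free end stands 3 mm from the bolt's end and blocks the bolt from sliding back. Growing values swing the free end from chest -y toward chest +x (the back), to a stop at 1.65; from about 0.7 the bolt's path is free. Stays where it is left (friction, about 3 N at the grip post).
- keeper_grip (a point): middle of the round head (18 mm diameter, 12 mm high, on a 13 mm post) that stands on the keeper near its free end; 50 mm from the pivot. The head's top is 6 mm above this point and the lid's top surface 44 mm below it; the keeper's arm is 26 mm below it.
- keeper_pivot (a point): point on the keeper's pivot axis, at the same height as keeper_grip; the axis is vertical while the lid is shut.
- bolt (a joint): travel of the steel sliding bolt, m: 0 shot (its right end under the strike bridge), growing toward chest +y (left), 0.046 fully back against its stop. The lid is free from about 0.03. Stays where it is left (friction about 2 N).
- bolt_knob (a point): middle of the round head (20 mm diameter, 12 mm high, on a 15 mm post) that stands on the bolt; the bolt's 14 mm round bar has its axis 32 mm below, the head's top is 6 mm above. The lid's top surface is 43.5 mm below this point. Two low guides carry the bar; their tops are 18.5 mm below this point.
- lid (a joint): angle of the lid, rad: 0 shut, 1.57 upright, stop at 1.75. Stiff hinge: the lid stays where it is left and takes about 8 N at the pull bar to raise.
- lid_bar (a point): middle of the lid's pull bar at the front of the lid: a round steel bar, 12 mm diameter, about 96 mm long along chest y, on two posts; its axis is 42 mm above the lid's top surface and 157 mm in front of the hinge axis and 52 mm above it (lid shut).
- lid_hinge (a point): middle of the lid's hinge axis at the back top edge of the box; the axis runs along chest y. Raising the lid carries the pull bar up and toward chest +x in an arc about this axis.
- by_tumbler: bystander: brownish clear plastic tumbler upside down, 96 mm diameter, 150 mm high, to the left of the chest; origin at the centre of its underside
- by_tin: bystander: dark green round tea tin, 68 mm diameter, 105 mm high, behind the chest or behind it to the right; origin at the centre of its underside
- by_shaker: bystander: salt shaker, 44 mm diameter, 90 mm high, behind the chest or behind it to the right; origin at the centre of its underside

How it is judged:
On the way, in this order (a step that is already met when the one before it is completed fails the run):
1. the keeper is swung clear of the bolt (more than 1.15 rad) (value of joint keeper above 1.15 rad), for 0.2 s.
2. the bolt is drawn fully back (more than 38 mm) (value of joint bolt above 0.038 m), for 0.2 s.
At the end, for the whole second after the job is handed in: the keeper is still swung clear (over 1.15 rad), the bolt still fully back (over 38 mm), and the lid stands open at rest at more than 1.3 rad (75 degrees); tumbler, tin and shaker are where they were (within 25 mm) and upright (value of joint keeper above 1.15 rad and value of joint bolt above 0.038 m and value of joint lid above 1.3 rad and velocity of joint lid between -0.05 and 0.05 rad/s); the robot touches nothing.
It fails at once if the tumbler is pushed more than 25 mm or tipped (distance of by_tumbler from where it was at the start of the episode above 0.025 m or angle between by_tumbler's own z axis and vertical above 0.3 rad).
It fails at once if the tea tin is pushed more than 25 mm or tipped (distance of by_tin from where it was at the start of the episode above 0.025 m or angle between by_tin's own z axis and vertical above 0.3 rad).
It fails at once if the salt shaker is pushed more than 25 mm or tipped (distance of by_shaker from where it was at the start of the episode above 0.025 m or angle between by_shaker's own z axis and vertical above 0.3 rad).
It also fails if it takes over 69 s, if anything falls off the work surface, if the arm or the gripper's body presses on something with over 40 N, if the wrist force passes 120 N, or if a joint passes its speed limit or range.

## Working session

There is one attempt and no reset: what is moved stays moved. The work goes in short steps, Python scripts to look and compute and a shell command to move; the robot and the scene stay as the last step left them, time stands still between calls to the robot, and variables do not carry over. Pictures are saved under pics/ and viewed, at most 10 in all, crops included, and the job is handed in when it is done.

```bash
mkdir -p pics; ls; cat > h.py <<'E'
import numpy as np, cv2
from bench import env, get_image, calibration, masks_of
def cal(n):
    c=calibration(n); K=np.array([[c["fx"],0,c["cx"]],[0,c["fy"],c["cy"]],[0,0,1.]])
    return K,np.array(c["dist_coeffs"],float),np.array(c["R"]),np.array(c["t"])
def world(n,uv,d):
    K,D,R,t=cal(n); uv=np.asarray(uv,float).reshape(-1,1,2)
    p=cv2.undistortPoints(uv,K,D).reshape(-1,2); d=np.asarray(d).reshape(-1,1)
    return (np.hstack([p,np.ones((len(p),1))])*d-t)@R
def cloud(n,dep,m):
    v,u=np.nonzero(m&(dep>0)); return world(n,np.c_[u,v],dep[v,u])
E
python3 - <<'E'
from h import *
np.set_printoptions(precision=4,suppress=True)
for n in("scene","top"):
    im,d=get_image(n); cv2.imwrite(f"pics/{n}0.png",im[:,:,::-1]); np.save(f"pics/{n}0.npy",d)
    for q in["cup_chest","keeper_grip","bolt_knob","lid_bar","keeper","bolt","by_tumbler","by_tin","by_shaker"]:
        for r in masks_of(n,q)[:2]:
            P=cloud(n,d,r["region"])
            print(n,q,round(r["conf"],2),np.round(r["position"]),r["region"].sum(),np.median(P,0) if len(P) else "", np.percentile(P,[3,97],axis=0).ravel() if len(P) else "")
s=env.read_state();print(s["t"],s["position"],s["tcp_rot"],s["wrist_force"])
for n in("scene","top"):
    K,D,R,t=cal(n);print(n,-R.T@t)
E
```

```text
pics
scene cup_chest 0.56 [257. 278.] 12852 [ 0.5496 -0.0645  0.0992] [ 0.4398 -0.1709  0.008   0.6381  0.0718  0.1439]
scene cup_chest 0.48 [258. 270.] 9647 [ 0.5399 -0.0498  0.0999] [ 0.4426 -0.1536  0.0959  0.6249  0.0724  0.1457]
scene keeper_grip 0.56 [273. 244.] 433 [0.5556 0.0145 0.1177] [ 0.5403 -0.0165  0.1016  0.569   0.0524  0.15  ]
scene keeper_grip 0.25 [351. 362.] 1699 [ 0.7734 -0.1533  0.1022] [ 0.7423 -0.172   0.002   0.8026 -0.1119  0.1069]
scene bolt_knob 0.96 [235. 289.] 538 [ 0.5314 -0.1052  0.1168] [ 0.5144 -0.1785  0.1014  0.5481 -0.0248  0.1492]
scene lid_bar 0.65 [256. 282.] 12856 [ 0.5495 -0.0651  0.0992] [ 0.4396 -0.1709  0.008   0.638   0.071   0.1439]
scene lid_bar 0.63 [252. 268.] 9791 [ 0.5397 -0.0496  0.0999] [ 0.4408 -0.1544  0.0958  0.6249  0.0735  0.1457]
scene keeper 0.91 [275. 245.] 435 [0.5558 0.0158 0.1176] [ 0.5419 -0.0161  0.1001  0.569   0.0533  0.15  ]
scene keeper 0.39 [235. 289.] 600 [ 0.5312 -0.1057  0.1165] [ 0.5109 -0.1786  0.1002  0.5483 -0.023   0.1492]
scene bolt 0.81 [236. 287.] 568 [ 0.5314 -0.1056  0.1167] [ 0.5138 -0.1766  0.1006 
[... 979 characters left out ...]
0.5648  0.0527  0.1525]
top bolt 0.81 [430. 297.] 539 [ 0.5303 -0.094   0.1191] [ 0.5164 -0.1582  0.1138  0.5456 -0.0229  0.1521]
top by_tumbler 0.58 [189. 300.] 2511 [0.5236 0.3156 0.1385] [0.4841 0.2885 0.0031 0.563  0.3585 0.1524]
top by_tumbler 0.43 [426. 293.] 510 [ 0.5302 -0.0904  0.1191] [ 0.5166 -0.1569  0.1129  0.5468 -0.0229  0.1521]
top by_tin 0.55 [443. 161.] 1588 [ 0.7627 -0.132   0.1045] [ 0.7363 -0.1657  0.0141  0.7967 -0.106   0.1092]
top by_shaker 0.82 [367. 157.] 450 [0.7777 0.0029 0.0818] [ 0.7658 -0.0161  0.0317  0.7963  0.0184  0.0913]
1.0 [ 0.1703 -0.5753  0.2437] [3.1091 0.4505 0.    ] [ 0.7648 -0.3129  0.0088]
scene [ 0.835  -0.539   1.0337]
top [0.5491 0.0916 1.1881]
```

```bash
python3 - <<'E'
from h import *
np.set_printoptions(precision=4,suppress=True)
for n in("top","scene"):
    d=np.load(f"pics/{n}0.npy"); P=np.zeros((480,640,3)); v,u=np.nonzero(d>0); P[v,u]=world(n,np.c_[u,v],d[v,u])
    box=(P[...,0]>.4)&(P[...,0]<.68)&(P[...,1]>-.22)&(P[...,1]<.12)
    m=(box&(P[...,2]>.138)&(P[...,2]<.16)).astype(np.uint8)
    k,L,st,c=cv2.connectedComponentsWithStats(m)
    for i in range(1,k):
        if st[i,4]<15: continue
        Q=P[L==i]; mid=(Q.min(0)+Q.max(0))/2; _,_,V=np.linalg.svd(Q[:,:2]-Q[:,:2].mean(0),full_matrices=False)
        print(n,st[i],"mid",mid,"mean",Q.mean(0),"ext",np.ptp(Q,axis=0),"dir",V[0])
    lid=box&(abs(P[...,2]-.1)<.006); Q=P[lid][:,:2].astype(np.float32)
    r=cv2.minAreaRect(Q*1000); print("lid",r)
    s=(box&(P[...,2]>.108)&(P[...,2]<.136)); 
    k,L,st,c=cv2.connectedComponentsWithStats(s.astype(np.uint8))
    for i in range(1,k):
        if st[i,4]>25:
            Q=P[L==i];print("  mid-level",st[i],Q.min(0),Q.max(0))
im=cv2.imread("pics/top0.png")[180:400,280:520]; a=cv2.resize(im,None,fx=2.5,fy=2.5,interpolation=cv2.INTER_CUBIC); cv2.imwrite("pics/c0.png",a)
E
```

```text
top [375 280  11  11  87] mid [ 0.5479 -0.0061  0.1479] mean [ 0.5482 -0.0055  0.1505] ext [0.0167 0.0168 0.0138] dir [-0.8083 -0.5887]
top [443 292  13  12 125] mid [ 0.524  -0.1204  0.1485] mean [ 0.5242 -0.1198  0.1499] ext [0.0184 0.0201 0.0157] dir [-0.0943 -0.9955]
top [358 323  71  18 504] mid [ 0.4697 -0.0258  0.1461] mean [ 0.4699 -0.025   0.1471] ext [0.0311 0.1167 0.016 ] dir [0.1881 0.9821]
lid ((533.95654296875, -42.63714599609375), (247.27096557617188, 197.8340301513672), 78.99353790283203)
  mid-level [342 274  37  17 385] [ 0.5394 -0.0054  0.1093] [0.5683 0.056  0.1286]
  mid-level [386 280  59  21 560] [ 0.5192 -0.1173  0.1081] [ 0.5555 -0.0192  0.131 ]
  mid-level [454 288  30  29 542] [ 0.4912 -0.1826  0.1081] [ 0.5384 -0.1356  0.1359]
scene [206 221  40  44 335] mid [ 0.4718 -0.0259  0.1444] mean [ 0.4717 -0.0296  0.1452] ext [0.0326 0.1172 0.0124] dir [-0.2003 -0.9797]
scene [262 239  10  10  73] mid [ 0.5505 -0.0064  0.1457] mean [ 0.5514 -0.007   0.1475] ext [0.0172 0.0164 0.015 ] dir [ 0.9052 -0.4251]
scene [224 283  11  12  97] mid [ 0.5262 -0.1211  0.1449] mean [ 0.5266 -0.1225  0.1473] ext [0.0192 0.0202 0.0128] dir [ 0.4881 -0.8728]
lid ((535.175048828125, -48.01341247558594), (262.3345642089844, 198.40927124023438), 78.8067626953125)
  mid-level [240 225   7   9  41] [0.4773 0.0209 0.1082] [0.488  0.0316 0.135 ]
  mid-level [ 203  229   85   98 1315] [ 0.4914 -0.1816  0.1081] [0.5708 0.0587 0.1352]
  mid-level [206 263   8  10  45] [ 0.4569 -0.0865  0.1087] [ 0.4661 -0.0783  0.136 ]
```

View pics/c0.png

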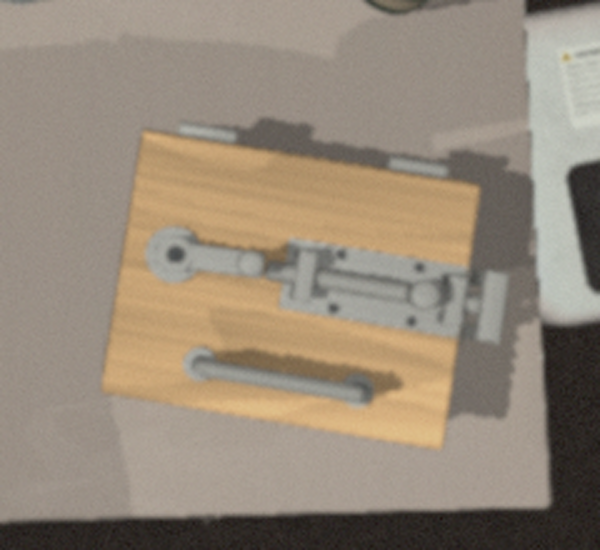

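View pics/scene0.png

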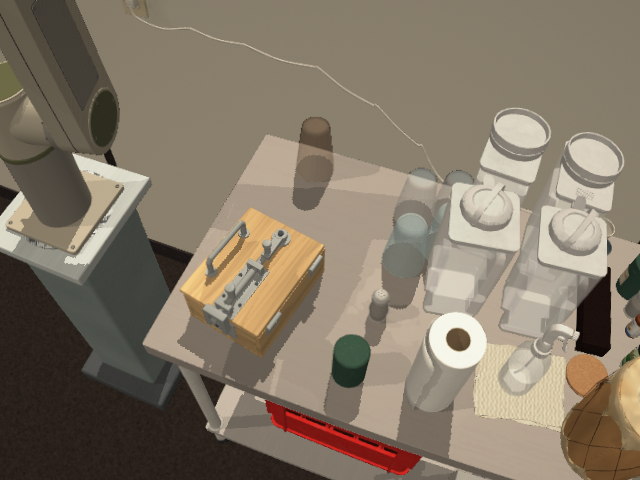

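```bash
cat >> h.py <<'E'
from scipy.spatial.transform import Rotation as Ro
cx=np.array([.981,-.194,0]); cx/=np.linalg.norm(cx); cy=np.array([-cx[1],cx[0],0])
G=np.array([.5492,-.0063,.144]); KN=np.array([.5251,-.1207,.1435]); B=np.array([.4707,-.026,.142]); PV=G+.05*cy
def tl(p):
    s=env.read_state(); R=Ro.from_rotvec(s["tcp_rot"]).as_matrix()
    return np.round((R.T@(np.asarray(p)-s["position"]))*100,2), round(np.degrees(np.arctan2(-R[:,1]@cx,R[:,0]@cx)),1), round(np.degrees(np.arctan2(R[:,1]@cy*-1,R[:,1]@cx)),1)
E
python3 - <<'E'
from h import *
print(tl(G+[0,0,.1]))
for a in np.arange(0,86,7):
    r=np.radians(a); d=.05*(-cy*np.cos(r)+cx*np.sin(r))+.05*cy
    print(a,np.round([d@cy*100,d@cx*100],2))
r,t0=np.hypot(157,52),np.arctan2(52,157)
for l in np.arange(0,1.56,.078): print(round(l,3),np.round([(157-r*np.cos(t0+l))/10,-(r*np.sin(t0+l)-52)/10],1))
E
```

```text
(array([ 5.248e+01, -4.381e+01, -4.000e-02]), np.float64(-27.7), np.float64(62.3))
0 [0. 0.]
7 [0.04 0.61]
14 [0.15 1.21]
21 [0.33 1.79]
28 [0.59 2.35]
35 [0.9  2.87]
42 [1.28 3.35]
49 [1.72 3.77]
56 [2.2  4.15]
63 [2.73 4.46]
70 [3.29 4.7 ]
77 [3.88 4.87]
84 [4.48 4.97]
0.0 [ 0. -0.]
0.078 [ 0.5 -1.2]
0.156 [ 1.  -2.4]
0.234 [ 1.6 -3.5]
0.312 [ 2.4 -4.6]
0.39 [ 3.2 -5.6]
0.468 [ 4.  -6.5]
0.546 [ 5.  -7.4]
0.624 [ 6.  -8.2]
0.702 [ 7.1 -8.9]
0.78 [ 8.2 -9.5]
0.858 [  9.4 -10.1]
0.936 [ 10.6 -10.5]
1.014 [ 11.8 -10.9]
1.092 [ 13.1 -11.1]
1.17 [ 14.4 -11.3]
1.248 [ 15.7 -11.3]
1.326 [ 16.9 -11.3]
1.404 [ 18.2 -11.1]
1.482 [ 19.5 -10.9]
```

```bash
python3 -m inch '[[4,[52.5,-43.8,0],-62.3],[4,[52.5,-43.8,0],-62.3],[4,[52.5,-43.8,0],-62.3],[4,[52.5,-43.8,0],-62.3],[4,[52.5,-43.8,0],-62.3],[4,[52.5,-43.8,0],-62.3],[4,[52.5,-43.8,0],-62.3],[4,[52.5,-43.8,0],-62.3],[4,[52.5,-43.8,0],-62.3],[4,[52.5,-43.8,0],-62.3],[4,[52.5,-43.8,0],-62.3],[4,[52.5,-43.8,0],-62.3],[4,[52.5,-43.8,0],-62.3],[4,[52.5,-43.8,0],-62.3],[4,[52.5,-43.8,0],-62.3],[4,[52.5,-43.8,0],-62.3],[4,[52.5,-43.8,0],-62.3],[4,[52.5,-43.8,0],-62.3],[4,[52.5,-43.8,0],-62.3],[4,[52.5,-43.8,0],-62.3]]'; python3 -c "
from h import *
print(tl(G+[0,0,.008]))"
```

```text
t: 2.67
position: [0.549, -0.007, 0.2435]
tcp_rot: [2.428, 1.994, -0.001]
wrist_force: [-0.7, 0.1, -0.1]
finger_gap: 0.0401
finger_force: 0.0
(array([0.08, 0.01, 9.15]), np.float64(-90.0), np.float64(0.0))
```

```bash
python3 -m inch '[[4,[0,0,3],0],[4,[0,0,5],0],[4,[0,0,7],0],[4,[0,0,8],0],[4,[0,0,9],0],[4,[0,0,9.1],0],[4,[0,0,9.1],0],[1.5,[0,0,9.1],0],[1.5,[0,0,9.1],0],[1.5,[0,0,9.1],0],[1.5,[0,0,9.1],0],[1.5,[0,0,9.1],0],[1.5,[0,0,9.1],0]]'
```

```text
t: 3.75
position: [0.5496, -0.0064, 0.1533]
tcp_rot: [2.427, 1.994, 0.0]
wrist_force: [-2.9, -0.6, 5.2]
finger_gap: 0.017
finger_force: 30.0
```

```bash
python3 -m inch '[[1.5,[0.04,0.61,0],-7],[1.5,[0.15,1.21,0],-14],[1.5,[0.33,1.79,0],-21],[1.5,[0.59,2.35,0],-28],[1.5,[0.9,2.87,0],-35],[1.5,[1.28,3.35,0],-42],[1.5,[1.72,3.77,0],-49],[1.5,[2.2,4.15,0],-56],[1.5,[2.73,4.46,0],-63],[1.5,[3.29,4.7,0],-70],[1.5,[3.88,4.87,0],-77],[1.5,[4.48,4.97,0],-84],[1.5,[4.48,4.97,0],-84],[1.5,[4.48,4.97,0],-84],[1.5,[4.48,4.97,0],-84]]'
```

```text
t: 5.0
position: [0.605, 0.0302, 0.1527]
tcp_rot: [-0.467, -3.102, -0.004]
wrist_force: [-12.5, 9.1, 9.8]
finger_gap: 0.0168
finger_force: 30.0
```

```bash
python3 -m inch '[[3.5,[0,0,0],0],[3.5,[0,0,0],0],[3.5,[0,0,0],0],[3.5,[0,0,0],0],[3.5,[0,0,-3],0],[3.5,[0,0,-6],0],[3.5,[0,0,-9],0],[3.5,[0,0,-9],0]]'; python3 - <<'E'
from h import *
print(tl(KN+[0,0,.1]))
im,d=get_image("scene")
cv2.imwrite("pics/s1.png",cv2.resize(im[180:380,150:400,::-1],None,fx=2.5,fy=2.5))
E
```

```text
t: 5.67
position: [0.61, 0.0276, 0.2505]
tcp_rot: [0.469, 3.096, 0.002]
wrist_force: [1.1, 0.2, 0.6]
finger_gap: 0.0348
finger_force: 0.0
(array([  3.73, -16.69,   0.61]), np.float64(-174.0), np.float64(-84.0))
```

View pics/s1.png

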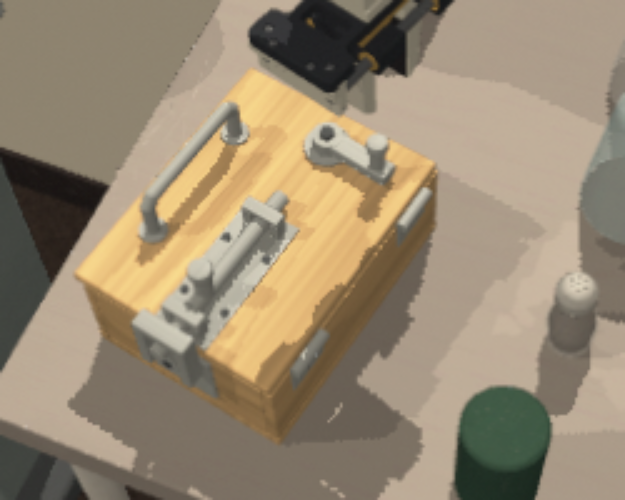

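The keeper's head (crop 377,150) now lies behind its pivot (325,140), a quarter turn away. The bolt knob (200,275) is still at the strike.

```bash
python3 -m inch '[[4,[3.7,-16.7,0.6],84],[4,[3.7,-16.7,0.6],84],[4,[3.7,-16.7,0.6],84],[4,[3.7,-16.7,0.6],84],[4,[3.7,-16.7,0.6],84],[4,[3.7,-16.7,0.6],84],[4,[3.7,-16.7,0.6],84],[4,[3.7,-16.7,0.6],84],[4,[3.7,-16.7,0.6],84],[4,[3.7,-16.7,0.6],84],[4,[3.7,-16.7,0.6],84],[4,[3.7,-16.7,0.6],84],[4,[3.7,-16.7,0.6],84],[4,[3.7,-16.7,0.6],84],[4,[3.7,-16.7,0.6],84]]'; python3 -c "
from h import *
print(tl(KN+[0,0,.008]))"
```

```text
t: 6.97
position: [0.5219, -0.1206, 0.236]
tcp_rot: [-2.424, -1.997, 0.001]
wrist_force: [-0.2, 1.5, 0.7]
finger_gap: 0.04
finger_force: 0.0
(array([0.05, 0.33, 8.45]), np.float64(-90.2), np.float64(-0.2))
```

```bash
python3 -m inch '[[4,[0.05,0.3,3],0],[4,[0.05,0.3,5],0],[4,[0.05,0.3,7],0],[4,[0.05,0.3,8],0],[4,[0.05,0.3,8.2],0],[4,[0.05,0.3,8.2],0],[1.7,[0.05,0.3,8.2],0],[1.7,[0.05,0.3,8.2],0],[1.7,[0.05,0.3,8.2],0],[1.7,[0.05,0.3,8.2],0],[1.7,[0.05,0.3,8.2],0],[1.7,[0.05,0.3,8.2],0]]'
```

```text
t: 7.97
position: [0.5245, -0.1207, 0.1557]
tcp_rot: [-2.427, -1.994, 0.002]
wrist_force: [-6.9, 1.5, 6.3]
finger_gap: 0.0192
finger_force: 30.0
```

```bash
python3 -m inch '[[1.7,[0.6,0,0],0],[1.7,[1.2,0,0],0],[1.7,[1.8,0,0],0],[1.7,[2.4,0,0],0],[1.7,[3,0,0],0],[1.7,[3.6,0,0],0],[1.7,[4.1,0,0],0],[1.7,[4.5,0,0],0],[1.7,[4.7,0,0],0],[1.7,[4.7,0,0],0],[1.7,[4.7,0,0],0],[1.7,[4.7,0,0],0]]'
```

```text
t: 8.97
position: [0.5333, -0.0759, 0.1557]
tcp_rot: [2.428, 1.993, -0.005]
wrist_force: [-9.9, -5.5, 8.1]
finger_gap: 0.0188
finger_force: 30.0
```

```bash
python3 -m inch '[[4,[0,0,0],0],[4,[0,0,0],0],[4,[0,0,0],0],[4,[0,0,0],0],[4,[0,0,-3],0],[4,[0,0,-6],0],[4,[0,0,-6],0]]'; python3 - <<'E'
from h import *
im,d=get_image("scene")
cv2.imwrite("pics/s2.png",cv2.resize(im[180:380,150:400,::-1],None,fx=2.5,fy=2.5))
print(tl(B+[0,0,.006]))
E
```

```text
t: 9.55
position: [0.5373, -0.0751, 0.2213]
tcp_rot: [2.422, 1.99, 0.009]
wrist_force: [1.2, -1.3, 1.3]
finger_gap: 0.04
finger_force: 0.0
(array([ 3.52, -7.48,  7.03]), np.float64(-90.0), np.float64(0.0))
```

View pics/s2.png

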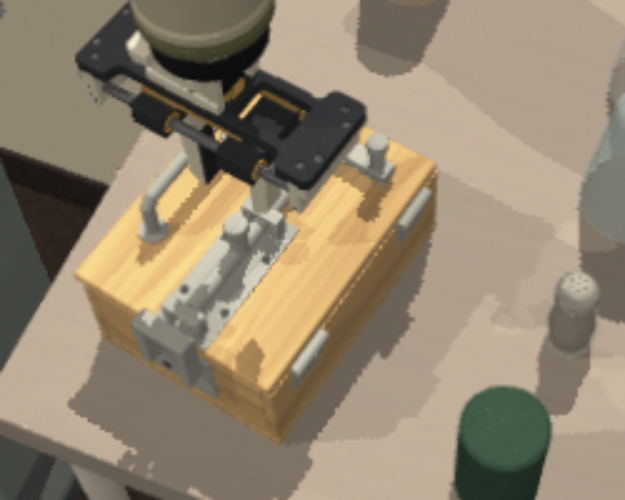

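The knob has moved to crop (235,225) and the bolt's end is clear of the strike. Next is the bar.

```bash
python3 -m inch '[[4,[1.7,-3.7,0],0],[4,[3.5,-7.5,0],0],[4,[3.5,-7.5,0],0],[4,[3.5,-7.5,0],0],[4,[3.5,-7.5,3],0],[4,[3.5,-7.5,5],0],[4,[3.5,-7.5,6.5],0],[4,[3.5,-7.5,7.1],0],[4,[3.5,-7.5,7.1],0],[0.9,[3.5,-7.5,7.1],0],[0.9,[3.5,-7.5,7.1],0],[0.9,[3.5,-7.5,7.1],0],[0.9,[3.5,-7.5,7.1],0],[0.9,[3.5,-7.5,7.1],0],[0.9,[3.5,-7.5,7.1],0],[0.9,[3.5,-7.5,7.1],0]]'
```

```text
t: 10.93
position: [0.4693, -0.026, 0.1447]
tcp_rot: [2.425, 1.992, 0.005]
wrist_force: [8.5, -0.7, -2.8]
finger_gap: 0.0114
finger_force: 30.0
```

```bash
python3 -m inch '[[0.9,[0,0.2,-0.6],0],[0.9,[0,0.5,-1.2],0],[0.9,[0,0.7,-1.8],0],[0.9,[0,1.0,-2.4],0],[0.9,[0,1.3,-3.0],0],[0.9,[0,1.6,-3.5],0],[0.9,[0,2.0,-4.1],0],[0.9,[0,2.4,-4.6],0],[0.9,[0,2.8,-5.1],0],[0.9,[0,3.2,-5.6],0],[0.9,[0,3.6,-6.1],0],[0.9,[0,4.0,-6.5],0],[0.9,[0,4.5,-7.0],0],[0.9,[0,5.0,-7.4],0],[0.9,[0,5.5,-7.8],0],[0.9,[0,6.0,-8.2],0],[0.9,[0,6.5,-8.6],0],[0.9,[0,7.1,-8.9],0],[0.9,[0,7.6,-9.2],0],[0.9,[0,8.2,-9.5],0]]'
```

```text
t: 12.6
position: [0.5469, -0.0412, 0.242]
tcp_rot: [-2.426, -1.993, 0.002]
wrist_force: [-15.8, 4.5, 15.3]
finger_gap: 0.0108
finger_force: 30.0
```

```bash
python3 -m inch '[[0.9,[0,0.6,-0.3],0],[0.9,[0,1.2,-0.6],0],[0.9,[0,1.8,-0.8],0],[0.9,[0,2.4,-1.0],0],[0.9,[0,3.0,-1.2],0],[0.9,[0,3.6,-1.4],0],[0.9,[0,4.2,-1.5],0],[0.9,[0,4.9,-1.6],0],[0.9,[0,5.5,-1.7],0],[0.9,[0,6.2,-1.8],0],[0.9,[0,6.8,-1.8],0],[0.9,[0,7.5,-1.8],0],[0.9,[0,8.1,-1.8],0],[0.9,[0,8.7,-1.8],0],[0.9,[0,9.3,-1.7],0],[0.9,[0,10,-1.6],0],[0.9,[0,10.6,-1.5],0],[0.9,[0,11.3,-1.4],0],[0.9,[0,11.9,-1.2],0],[0.9,[0,11.9,-1.2],0]]'; python3 - <<'E'
from h import *
im,d=get_image("scene")
cv2.imwrite("pics/s3.png",cv2.resize(im[100:400,150:450,::-1],None,fx=2,fy=2))
E
```

```text
t: 14.27
position: [0.6665, -0.0651, 0.253]
tcp_rot: [2.425, 1.992, 0.004]
wrist_force: [1.9, 0.2, 1.6]
finger_gap: 0.0114
finger_force: 30.0
```

View pics/s3.png

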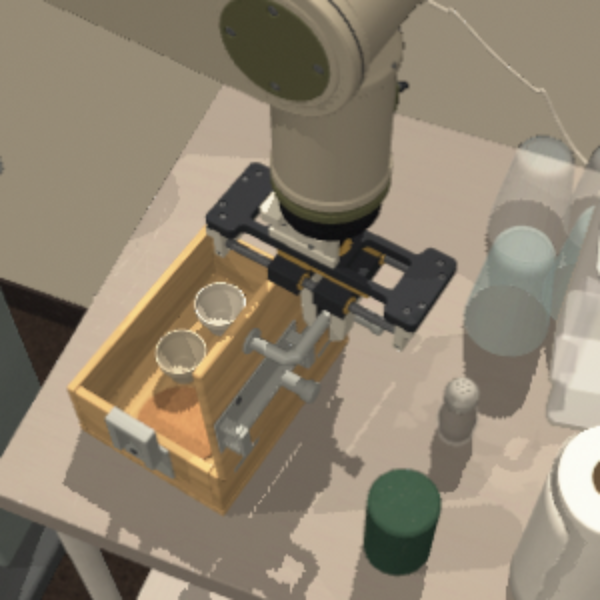

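The lid stands upright, its bar in the fingers near (300,345), the two cups are exposed, and the shaker (460,410) and tin (400,520) have not moved. I'll release and lift away.

```bash
python3 -m inch '[[2.8,[0,0,0],0],[2.8,[0,0,0],0],[2.8,[0,0,0],0],[2.8,[0,0,0],0],[2.8,[0,0,-2],0],[2.8,[0,0,-5],0],[2.8,[0,0,-9],0],[2.8,[0,0,-13],0],[2.8,[0,0,-16],0],[2.8,[0,-4,-16],0],[2.8,[0,-8,-16],0],[2.8,[0,-12,-16],0],[2.8,[0,-16,-16],0],[2.8,[0,-20,-16],0],[2.8,[0,-20,-16],0],[2.8,[0,-20,-16],0]]'; python3 - <<'E'
from h import *
for n in("scene","top"):
    im,d=get_image(n)
    if n=="scene": cv2.imwrite("pics/s4.png",cv2.resize(im[100:400,150:450,::-1],None,fx=2,fy=2))
    for q in["by_tumbler","by_tin","by_shaker"]:
        for r in masks_of(n,q)[:1]: print(n,q,np.round(np.median(cloud(n,d,r["region"]),0),3))
E
```

```text
t: 15.65
position: [0.4669, -0.0255, 0.4115]
tcp_rot: [2.426, 1.993, 0.003]
wrist_force: [0.1, 0.9, -0.7]
finger_gap: 0.0278
finger_force: 0.0
scene by_tumbler [0.535 0.307 0.087]
scene by_tin [ 0.774 -0.154  0.102]
scene by_shaker [ 0.788 -0.012  0.057]
top by_tumbler [0.524 0.315 0.14 ]
top by_tin [ 0.763 -0.133  0.105]
top by_shaker [0.777 0.004 0.081]
```

View pics/s4.png

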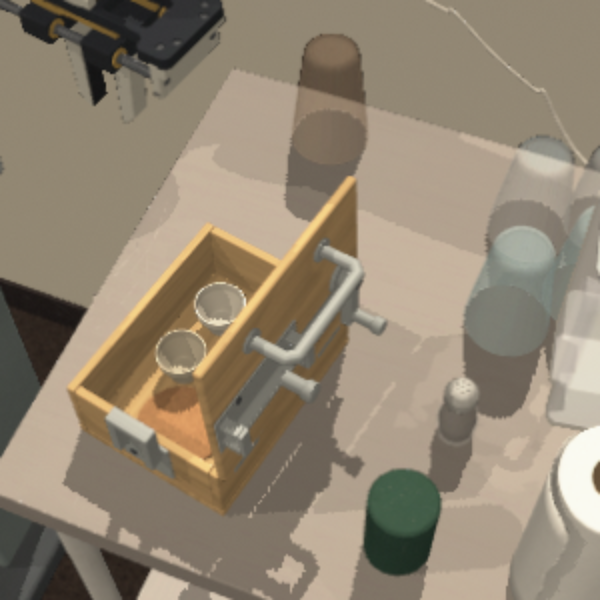

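The lid stays upright on its own, the keeper head (375,322) hangs toward the hinge, the bolt is back, the bystanders are unmoved, and the arm is clear.

```bash
python3 -c "
from h import *
print(env.sign_off())"
```

```text
the job is handed in; nothing more can be done
None
```

I swung the keeper clear, slid the bolt fully back and raised the lid, which stands upright on its own; tumbler, tin and shaker measured unmoved. I handed the job in at about 16 s, and no verdict was returned.

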